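# Dock the work-lamp battery

### The job

Put the work lamp's battery pack on charge: it lies loose on the sprung lift pad at the mouth of its dock. With your fingertips press it down hard against the pad and, still pressing, slide it along between the rails, under the bridge and its hold-down spring, until it is fully home against the end stop and the lift pad has sprung up again behind it. Do not pick the pack up or tip it, leave the tools and parts lying around it where they are, and take your hand away at the end.

Things in the scene. Friction and masses are not known exactly. Their poses are not given: they have to be found in the camera images.
- dock: grey plastic charging dock, 186 x 92 mm, fixed to the bench. Origin on the bench under the centre of a fully docked pack; x = the way the pack slides in, z up. Flat bed at z = 14 mm, x = -114 to +52. Two side rails 62 mm apart inside, tops at z = 26, from x = -110 to +50
- bridge (a point): middle of the front lower edge of the steel bridge over the dock's bed: x = +1, z = 36.5 mm in the dock's frame. The bridge is 12 mm long in x, 91 mm wide, tops at z = 42.5 (screw heads 45). A pack on the raised pad butts against it; pressed down on the bed it passes under with 2.5 mm to spare
- end_stop (a point): middle of the upright face of the end stop, on the bed: x = +51.5, z = 14 mm in the dock's frame; its top is at z = 36 mm. The pack's front end comes to rest on it
- pack: black flat battery pack, 100 long (x) x 60 wide (y) x 20 mm high, about 0.25 kg, loose, slides easily in the dock. Origin at the centre of its underside, x as the dock's x; its centre of mass lies 15 mm behind. It starts level on the raised lift pad, its centre 60 to 64 mm behind its docked place, which is the dock's x = 0 (to 1.5 mm)
- press_spot (a point): middle of the ribbed flat on the pack's top where the fingertips press: x = -28, z = 20 mm in the pack's frame; the flat reaches from x = -50 to -14 mm. In front of it a thumb ledge, 46 mm across and 5.5 mm high, stands at x = -14 to -8 mm: push forwards on it
- lift_pad (a joint): spring-loaded black pad in the bed, 53 x 40 mm, x = -106 to -53 mm in the dock's frame. 0 = up, its top 7 mm above the bed; 0.007 m = pressed flush. Pushes up with about 7 N when up, 10.5 N when flush. It springs up behind the pack's rear end once the pack is home, as its catch
- hold_leaf (a joint): spring steel leaf, 20 mm wide, fixed under the bridge; it slopes down towards the end stop to a crest at about x = 37 mm in the dock's frame. 0 = free; it grows to about 0.115 rad as the pack slides in below it, and then presses on the pack with about 7 N
- spanner: small combination spanner, 132 x 21 x 8 mm, lying beside the dock; bystander, origin at the centre of its underside
- thread_lock: small upright bottle, 36 mm across, 95 mm tall; bystander, origin at the centre of its underside
- screwdriver: screwdriver with black and orange handle, 160 mm long, 21 mm high, lying in front; bystander, origin at the centre of its underside
- tape: roll of masking tape, 58 mm across, 19 mm high, lying flat; bystander, origin at the centre of its underside
- cap: round metal slide cap, 39 mm across, 34 mm high; bystander, origin at the centre of its underside

How it is judged:
On the way, in this order (a step that is already met when the one before it is completed fails the run):
1. the pack is pressed down against the lift pad (at least 4.5 mm) at the mouth, before it is more than 10 mm under the bridge (contact force between the fingers and pack above 3 N and value of joint lift_pad above 0.0045 m and x of pack in the frame of dock below -0.039 m), for 0.05 s.
2. it is still pressed down by the fingers further in, under the hold-down leaf (contact force between the fingers and pack above 3 N and value of joint lift_pad above 0.004 m and x of pack in the frame of dock between -0.032 and -0.006 m), for 0.05 s.
At the end, for the whole second after the job is handed in: The pack lies flat on the dock's bed (within 2.5 mm and 0.06 rad), within 4 mm of its home place at the end stop, under the lifted hold-down leaf (over 0.06 rad), at rest, and the lift pad has risen behind it to within 2 mm of its full height (x of pack in the frame of dock above -0.004 m and z of pack in the frame of dock below 0.0165 m and angle between the z axis of pack and the z axis of dock, either way round below 0.06 rad and value of joint lift_pad below 0.002 m and value of joint hold_leaf above 0.06 rad and linear speed of pack below 0.01 m/s); the robot touches nothing.
It fails at once if the pack is picked up (over 8 mm above its height on the raised pad) (z of pack in the frame of dock above 0.029 m).
It fails at once if the pack is tipped by more than 0.3 rad (angle between pack's own z axis and vertical above 0.3 rad).
It fails at once if a bystander is moved by more than 15 mm (distance of any of spanner, thread_lock, screwdriver, tape, cap from where it was at the start of the episode above 0.015 m).
It also fails if it takes over 38 s, if anything falls off the work surface, if the arm or the gripper's body presses on something with over 40 N, if the wrist force passes 120 N, or if a joint passes its speed limit or range.

### The arm

A 7-joint arm with a two-finger parallel gripper is mounted at the origin on the work surface; the furniture and walls round the work are solid. World frame = base frame: x ahead of the robot, y to its left, z up, the work surface at z = 0. Lengths are in m, angles in rad, forces in N, time in s.
With the tool pointing down it reaches from about 0.425 to 0.925 m from the base axis. Payload 6.8 kg.
Tool frame: the origin (TCP) lies at the very end of the fingers, on their centre line; the grasp point (between the pads) lies robot.hold_point_z behind it (robot.hold_point_z is the distance from the TCP to the grasp point, in m); z points along the fingers, y is the line along which they close (so a half turn about z gives the same grasp; the last joint's range is limited). The gripper opens to 85 mm and grips with 20 to 120 N. Pads are 22 mm wide; open, the fingers measure 114 mm over their backs; the gripper's body (76 mm by 85 mm) begins 54 mm behind the grasp point. The pads swing forward as they close: fully open they stand 13 mm farther back than shut.
Start: joints at [-0.108, 0.477, 0.022, 1.555, -0.011, 1.109, -0.083], TCP at [0.675, 0, 0.231] pointing down, gripper open.
Joint ranges: [-2.96, 2.96], [-0.34, 2.1], [-1.41, 1.46], [0.24, 2.44], [-1.37, 4.51], [0.17, 1.92], [-2.96, 2.96]. Speed limits (rad/s): [2.39, 2.39, 3.14, 3.14, 3.14, 3.14, 3.14].

### API

Orientations are given as a unit quaternion [x, y, z, w].
In Python, from rig import robot gives the robot as it stands. The module is installed in compiled form; this text tells all that it offers.
- The arm moves only by the tool arm_command, never from a script. Its argument "plan" is one flat list of numbers, 6 for each row, row after row: the shift along the world's x, y, z in m, then the turn, a rotation vector about the world's x, y, z in rad. In form: [x, y, z, ax, ay, az, x, y, z, ax, ay, az, ...]. A call has exactly 5 rows; each row is the pose to reach, as a shift and turn from the pose commanded when the call began; what a row does not reach only later rows make up. A row lasts 1/8 s, in which the tool goes at most 62.5 mm and 10.7 degrees, less where a joint would pass 70% of its speed; a pose out of reach is approached as far as the arm can. A call with a gripper value outside its range is refused whole. "jaw" is the closure, from 0 (fully open) to 1 (shut), set as the call begins (left out, the last holds). The fingers move at their own pace and stop on an object; "squeeze" is the grip in N (left out, the last holds). Time passes only in rows, so rows that repeat a pose let the fingers close, or fill a call up. It gives the time, the measured TCP pose, the force, the opening and the grip force at its end, in the units of the state.
- robot.get_obs(): the state, without advancing time (a new reading comes with each control period).
- robot.grab_frame(name): name is "scene" or "side" or "wrist"; returns (picture, depth): 384x512x3 uint8, blue, green, red; 384x512 float32, m along the optical axis (not along the pixel's ray), 0 where there is no reading.
- robot.calibration(name): a dict with "vfov" (degrees; the focal length in pixels is half the picture's height over the tangent of half this angle, whatever the lens; pixels are square), "cx", "cy" (the principal point, pixels), "view" (4x4, takes a point from world to camera coordinates); the wrist camera has in their place "T_tool_cam" (4x4, takes a point from camera to tool coordinates, whose origin is the TCP and whose axes are the flange's). Camera axes: x right, y up, looking along -z (the intrinsics and any distortion apply to the point x, -y, -z); pixel columns grow to the right and rows downward; lengths in m; the calibration is good to about 2 mm. The wrist camera is an equidistant fisheye: a pixel r from the principal point sees the ray r / f radians off the axis. A picture is of the moment at which its call begins: read the wrist's pose just before it. calibration takes no time and is no camera call.
- robot.job_done(): hands the job in; it is judged then, once.
The state is a dict: "time": time; "joint_positions": joint angles; "dq": joint speeds; "joint_torque": joint torques, N m; "tcp_pos": TCP position; "ee_rot": TCP orientation; "wrist_force": force on the tool from outside, world axes, zero at the start; "moment": the same for the moment, N m; "opening": finger opening in m; "finger_force": force on a finger pad.
Only numpy, scipy, OpenCV 4.12 (cv2) and the standard library are available. Lean on these libraries where they do the work, as an engineer would, in place of code of your own. Each camera call takes 0.05 s, during which the arm holds its last target. There are 200 camera calls.

## Working session

There is one attempt and no reset: what is moved stays moved. The work goes in short steps, Python scripts to look and compute and a tool call to move; the robot and the scene stay as the last step left them, time stands still between calls to the robot, and variables do not carry over. Pictures are saved under pics/ and viewed, at most 10 in all, crops included, and the job is handed in when it is done.

Besides the shell and the picture viewer there is one more tool, called after "Emit:" in YAML: its name, and indented under it one key for each argument. arm_command: Moves the arm, as the interface text tells. Its arguments: {"type":"object","properties":{"plan":{"type":"array"},"jaw":{"type":"number"},"squeeze":{"type":"number"}},"required":["plan"]}

```bash
mkdir -p pics; cat > h.py <<'E'
import numpy as np, cv2
from rig import robot
def world(name,px,d,cal=None):
    c=robot.calibration(name); f=192/np.tan(np.radians(c['vfov'])/2)
    u,v=px; p=np.array([(u-c['cx'])/f*d,-(v-c['cy'])/f*d,-d,1])
    return (np.linalg.inv(np.array(c['view']))@p)[:3]
E
python3 - <<'E'
from h import *
for n in('scene','side'):
    i,d=robot.grab_frame(n); cv2.imwrite(f'pics/{n}0.png',i); np.save(n+'0.npy',d); c=robot.calibration(n); print(n,{k:(np.round(v,3).tolist()) for k,v in c.items()})
o=robot.get_obs(); print(o, robot.hold_point_z)
E
```

```text
scene {'vfov': 57.222, 'cx': 261.824, 'cy': 192.518, 'view': [[-0.832, -0.555, -0.013, 0.486], [0.319, -0.497, 0.807, -0.16], [-0.454, 0.667, 0.59, -0.732], [0.0, 0.0, 0.0, 1.0]]}
side {'vfov': 49.07, 'cx': 250.054, 'cy': 184.971, 'view': [[-0.915, -0.404, 0.019, 0.515], [0.262, -0.556, 0.789, -0.136], [-0.308, 0.727, 0.614, -0.892], [0.0, 0.0, 0.0, 1.0]]}
{'time': 0.1, 'joint_positions': array([-0.10809925,  0.47775031,  0.02235511,  1.55634809, -0.01152613,
        1.10929825, -0.08313627]), 'dq': array([-8.66940082e-05, -1.93088907e-03,  2.27531547e-03, -5.44502729e-04,
        9.15840235e-04, -7.47673638e-04,  1.74976527e-03]), 'joint_torque': array([ 5.69385389e-03, -5.97765398e+01,  1.61440808e+00, -2.81952703e+01,
        1.29656185e-02,  5.02699884e-03, -1.13572563e-05]), 'tcp_pos': array([ 6.74465620e-01, -1.17593414e-05,  2.30403029e-01]), 'ee_rot': array([ 7.07120560e-01,  7.07092506e-01, -6.28609677e-04, -5.54109961e-04]), 'wrist_force': array([ 0.86346196, -0.2171197 ,  0.5963173 ]), 'moment': array([ 0.00280562,  0.00061793, -0.05797961]), 'finger_force': 0.0, 'opening': 0.08553172343001815} 0.0187
```

View pics/scene0.png

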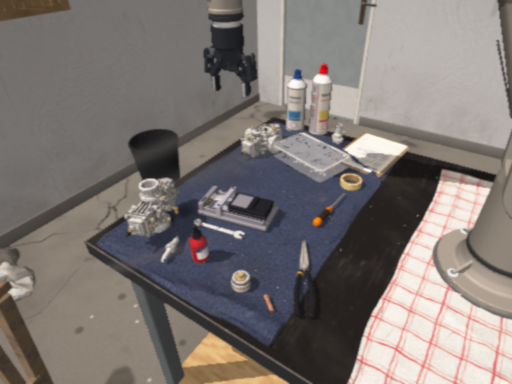

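View pics/side0.png

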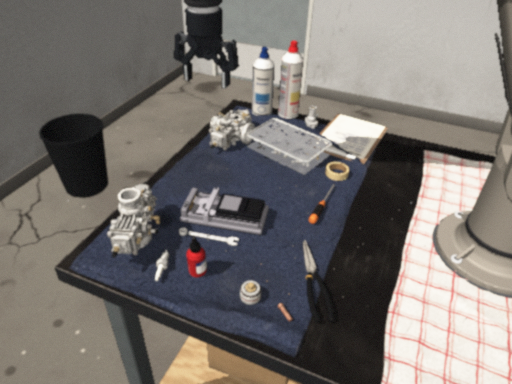

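```bash
python3 - <<'E'
from h import *
d=np.load('side0.npy')
for n,p in dict(left=(186,212),right=(262,222),packtop=(250,207),front=(200,195),bottle=(196,245),cap=(250,290),scr=(315,215)).items(): print(n,np.round(world('side',p,d[p[1],p[0]]),3))
i=cv2.imread('pics/side0.png')[175:260,165:285]; cv2.imwrite('pics/side0c.png',cv2.resize(i,None,fx=6.5,fy=6.5,interpolation=3))
c=robot.calibration('wrist'); print(c)
E
```

```text
left [0.63  0.197 0.026]
right [0.471 0.144 0.014]
packtop [0.503 0.137 0.04 ]
front [0.636 0.124 0.019]
bottle [0.534 0.317 0.077]
cap [0.417 0.331 0.025]
scr [0.371 0.076 0.018]
{'vfov': 65.70646984690485, 'cx': 257.28861510967874, 'cy': 193.27717960884266, 'T_tool_cam': array([[ 1.46318156e-03,  9.54912623e-01,  2.96883382e-01,
         7.49852228e-02],
       [ 9.99997901e-01, -1.82303629e-03,  9.35255729e-04,
         3.18965920e-05],
       [ 1.43431668e-03,  2.96881390e-01, -9.54913286e-01,
        -1.42584255e-01],
       [ 0.00000000e+00,  0.00000000e+00,  0.00000000e+00,
         1.00000000e+00]])}
```

View pics/side0c.png

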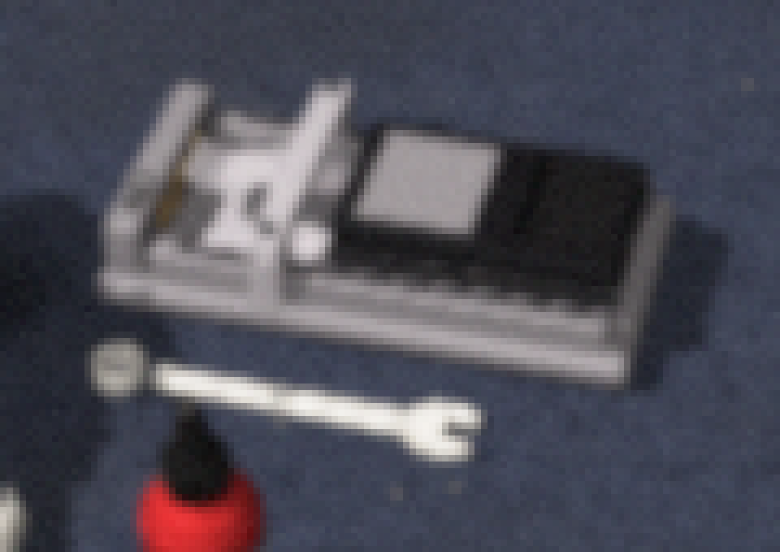

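Emit:
arm_command:
  plan: [-0.04, 0.03, 0, 0, 0, -0.18, -0.08, 0.06, 0, 0, 0, -0.36, -0.12, 0.09, 0, 0, 0, -0.54, -0.15, 0.12, 0, 0, 0, -0.72, -0.165, 0.125, 0, 0, 0, -0.9]
  jaw: 1
  squeeze: 40

```text
time: 0.72
tcp_pos: [0.5078, 0.1276, 0.231]
ee_rot: [0.945, 0.328, -0.0, -0.001]
wrist_force: [0.3, 0.5, 1.0]
opening: -0.0
finger_force: 0.0
```

Emit:
arm_command:
  plan: [0, 0, -0.01, 0, 0, -0.18, 0, 0, -0.02, 0, 0, -0.36, 0, 0, -0.02, 0, 0, -0.36, 0, 0, -0.02, 0, 0, -0.36, 0, 0, -0.02, 0, 0, -0.36]

```text
time: 1.35
tcp_pos: [0.5103, 0.125, 0.2117]
ee_rot: [0.988, 0.156, 0.0, -0.0]
wrist_force: [-0.3, 0.2, -0.8]
opening: -0.0001
finger_force: 0.0
```

```bash
cat >> h.py <<'E'
from scipy.spatial.transform import Rotation as R
def wcam(o):
    c=robot.calibration('wrist'); T=np.eye(4); T[:3,:3]=R.from_quat(o['ee_rot']).as_matrix(); T[:3,3]=o['tcp_pos']
    return T@np.array(c['T_tool_cam']), c
def rays(uv,c):
    f=192/np.tan(np.radians(c['vfov'])/2); uv=np.asarray(uv,float)
    d=uv-[c['cx'],c['cy']]; r=np.linalg.norm(d,axis=-1)+1e-9; th=r/f
    return np.stack([np.sin(th)*d[...,0]/r,-np.sin(th)*d[...,1]/r,-np.cos(th)],-1)
def onplane(uv,z,T,c):
    w=rays(uv,c)@T[:3,:3].T; return T[:3,3]+w*((z-T[2,3])/w[...,2])[...,None]
E
python3 - <<'E'
from h import *
o=robot.get_obs(); i,d=robot.grab_frame('wrist'); print(o['time'],o['tcp_pos'],R.from_quat(o['ee_rot']).as_matrix().round(3).tolist(),o['opening'],o['wrist_force'])
T,c=wcam(o); np.savez('w1.npz',T=T,d=d,i=i); cv2.imwrite('pics/w1.png',cv2.resize(i,(800,600),interpolation=3))
# ortho top view from depth, 2 px/mm
v,u=np.mgrid[:384,:512]; r=rays(np.stack([u,v],-1),c); P=(r*(d/-r[...,2])[...,None])@T[:3,:3].T+T[:3,3]
np.save('P1.npy',P)
for z in ((.03,.0375),(.039,.043),(.0435,.047),(.024,.028)):
    m=(d>0)&(P[...,2]>z[0])&(P[...,2]<z[1])&(abs(P[...,0]-.56)<.15)&(abs(P[...,1]-.14)<.12); print(z,m.sum(),P[m].mean(0).round(4), cv2.minAreaRect((P[m][:,:2]*1000).astype(np.float32)))
E
```

```text
1.35 [0.51030423 0.12502961 0.2116895 ] [[0.952, 0.308, 0.001], [0.308, -0.952, 0.0], [0.001, -0.0, -1.0]] -6.975631295530372e-05 [-0.32206363  0.19812996 -0.7534369 ]
(0.03, 0.0375) 1526 [0.6332 0.1552 0.035 ] ((592.605224609375, 147.77386474609375), (228.678955078125, 108.27247619628906), 25.835773468017578)
(0.039, 0.043) 5400 [0.5398 0.1357 0.0412] ((589.3584594726562, 150.92886352539062), (234.99493408203125, 101.06143188476562), 25.815034866333008)
(0.0435, 0.047) 344 [0.5483 0.1351 0.0454] ((556.698974609375, 138.92901611328125), (86.71118927001953, 85.18589782714844), 10.885014533996582)
(0.024, 0.028) 2199 [0.5587 0.1406 0.026 ] ((584.7716064453125, 150.5268096923828), (230.4126739501953, 108.56258392333984), 22.656740188598633)
```

View pics/w1.png

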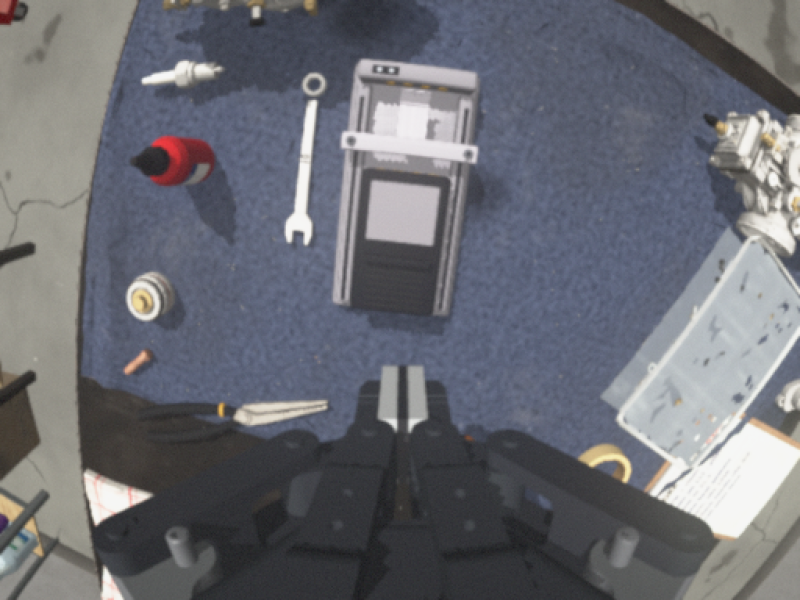

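```bash
python3 - <<'E'
from h import *
w=np.load('w1.npz'); T=w['T']; c=robot.calibration('wrist')
def q(n,uv,z):
    p=onplane((np.array(uv)+.5)/1.5625-.5,z,T,c); print(n,p[:,:2].round(4).tolist()); return p[:,:2]
s=q('screws',[(349,140),(470,154)],.045)
q('mouth',[(335,303),(450,313)],.02)
pr=q('packrear',[(350,306),(439,313)],.041); pf=q('packfront',[(364,170),(448,178)],.041)
q('ledge',[(362,247),(435,254)],.0465)
q('screen',[(371,180),(438,186),(432,247),(364,240)],.041)
i=cv2.imread('pics/w1.png')[50:330,320:500]; cv2.imwrite('pics/w1c.png',cv2.resize(i,None,fx=2.1,fy=2.1,interpolation=3))
E
```

```text
screws [[0.5859, 0.1855], [0.6018, 0.107]]
mouth [[0.4669, 0.1639], [0.4863, 0.0782]]
packrear [[0.4753, 0.152], [0.4899, 0.0901]]
packfront [[0.5695, 0.1703], [0.5817, 0.1153]]
ledge [[0.5198, 0.1559], [0.5304, 0.1075]]
screen [[0.5644, 0.1638], [0.5744, 0.1199], [0.5335, 0.1104], [0.5238, 0.1561]]
```

View pics/w1c.png

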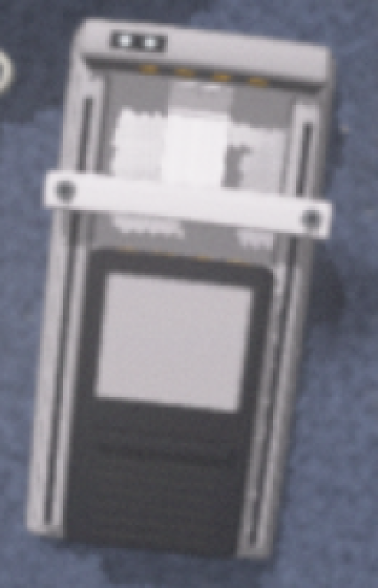

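Emit:
arm_command:
  plan: [-0.0097, 0.0011, -0.05, 0, 0, -0.096, -0.0097, 0.0011, -0.1, 0, 0, -0.096, -0.0097, 0.0011, -0.14, 0, 0, -0.096, -0.0097, 0.0011, -0.157, 0, 0, -0.096, -0.0097, 0.0011, -0.157, 0, 0, -0.096]

```text
time: 2.02
tcp_pos: [0.5002, 0.126, 0.054]
ee_rot: [0.994, 0.107, -0.001, 0.0]
wrist_force: [0.1, -0.4, 0.7]
opening: -0.0001
finger_force: 0.0
```

```bash
python3 - <<'E'
from h import *
o=robot.get_obs(); i,d=robot.grab_frame('wrist'); print(o['tcp_pos'],R.from_quat(o['ee_rot']).as_matrix().round(3)[:,0],o['wrist_force'])
T,c=wcam(o); np.savez('w2.npz',T=T,d=d,i=i); cv2.imwrite('pics/w2.png',cv2.resize(i,(800,600),interpolation=3))
E
```

```text
[0.5001571  0.12596135 0.05399574] [ 0.977  0.213 -0.001] [ 0.11888366 -0.4161425   0.6796431 ]
```

View pics/w2.png

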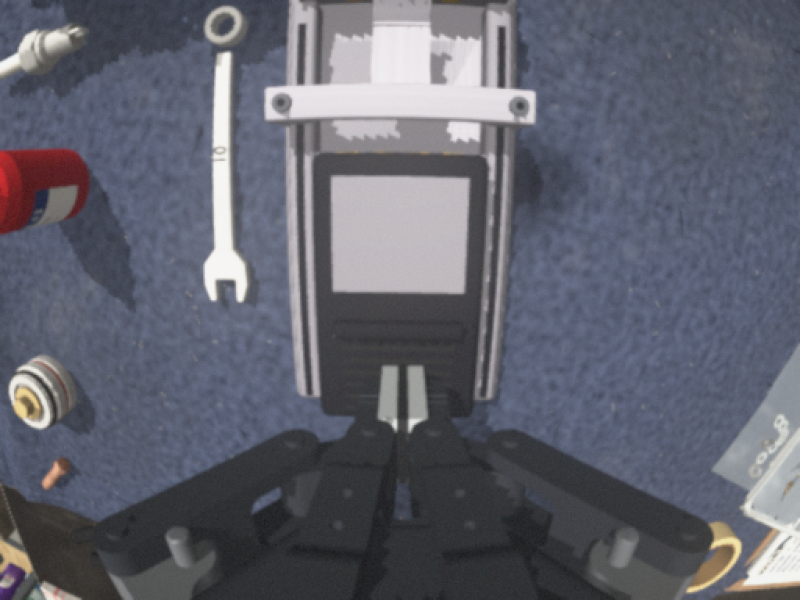

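```bash
python3 - <<'E'
from h import *
w=np.load('w2.npz'); T=w['T']; c=robot.calibration('wrist'); O=np.array([.5875,.1452]); a=.216; u=np.array([np.cos(a),np.sin(a)]); n=np.array([-u[1],u[0]])
def q(nm,uv,z):
    p=onplane((np.array(uv)+.5)/1.5625-.5,z,T,c)[:,:2]-O; print(nm,np.c_[p@u,p@n].round(4).tolist())
q('screws',[(281,102),(520,105)],.045); q('packfront',[(325,155),(478,157)],.041); q('packrear',[(322,413),(472,415)],.041)
q('ledge f/b',[(335,322),(465,324),(335,338),(465,340)],.0465)
q('screen',[(331,176),(467,177)],.041);q('mouth',[(298,397),(496,400)],.026)
q('tips',[(382,366),(426,366)],.054)
print((T[:2,3]-O)@u)
E
```

```text
screws [[0.0073, 0.0386], [0.0062, -0.0392]]
packfront [[-0.0111, 0.0247], [-0.0118, -0.0261]]
packrear [[-0.1078, 0.0304], [-0.1086, -0.0283]]
ledge f/b [[-0.0678, 0.0223], [-0.0685, -0.0227], [-0.0738, 0.0226], [-0.0745, -0.0229]]
screen [[-0.0183, 0.0228], [-0.0186, -0.0225]]
mouth [[-0.1093, 0.0433], [-0.1106, -0.0408]]
tips [[-0.0809, 0.0059], [-0.0809, -0.009]]
-0.013548817003219384
```

Emit:
arm_command:
  plan: [0, 0, -0.008, 0, 0, 0, 0, 0, -0.012, 0, 0, 0, 0, 0, -0.015, 0, 0, 0, 0, 0, -0.018, 0, 0, 0, 0, 0, -0.018, 0, 0, 0]

```text
time: 2.7
tcp_pos: [0.5006, 0.1262, 0.0367]
ee_rot: [0.994, 0.107, 0.0, -0.0]
wrist_force: [-1.2, -0.5, 6.2]
opening: -0.0001
finger_force: 3.2
```

Emit:
arm_command:
  plan: [0, 0, -0.002, 0, 0, 0, 0, 0, -0.003, 0, 0, 0, 0, 0, -0.004, 0, 0, 0, 0, 0, -0.005, 0, 0, 0, 0, 0, -0.005, 0, 0, 0]

```text
time: 3.32
tcp_pos: [0.5007, 0.1263, 0.034]
ee_rot: [0.994, 0.107, 0.0, -0.001]
wrist_force: [-9.2, -2.2, 33.2]
opening: 0.0001
finger_force: 16.8
```

Emit:
arm_command:
  plan: [0.003, 0.0006, 0.0005, 0, 0, 0, 0.006, 0.0013, 0.0005, 0, 0, 0, 0.009, 0.0019, 0.0005, 0, 0, 0, 0.012, 0.0025, 0.0005, 0, 0, 0, 0.015, 0.0031, 0.0005, 0, 0, 0]

```text
time: 3.95
tcp_pos: [0.5153, 0.1293, 0.034]
ee_rot: [0.994, 0.107, -0.0, -0.0]
wrist_force: [-8.1, -0.8, 27.3]
opening: -0.0001
finger_force: 13.7
```

```bash
python3 - <<'E'
from h import *
o=robot.get_obs(); i,d=robot.grab_frame('wrist'); print(o['tcp_pos'],o['wrist_force'])
T,c=wcam(o); np.savez('w3.npz',T=T,d=d,i=i); cv2.imwrite('pics/w3.png',cv2.resize(i,(800,600),interpolation=3))
E
```

```text
[0.51533175 0.12931763 0.0340133 ] [-8.09376335 -0.84383011 27.28075385]
```

View pics/w3.png

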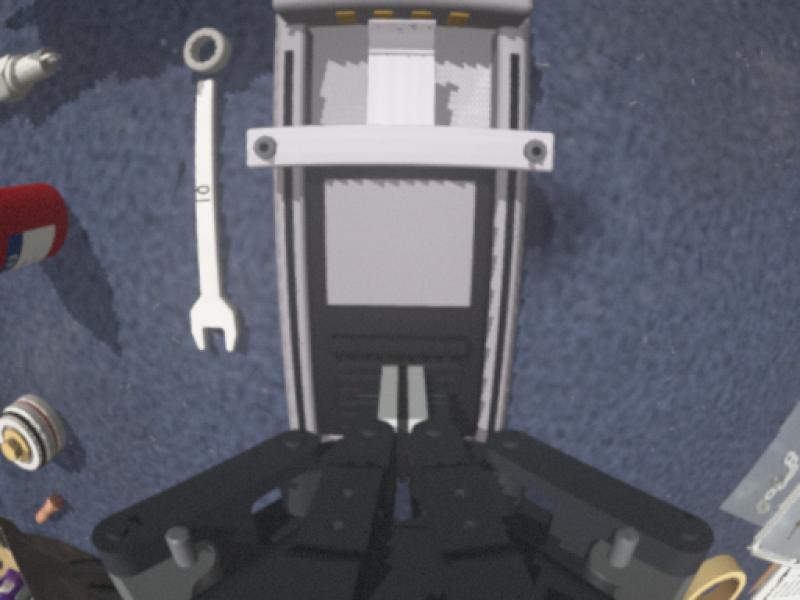

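Emit:
arm_command:
  plan: [0.004, 0.0009, 0, 0, 0, 0, 0.008, 0.0017, 0, 0, 0, 0, 0.012, 0.0026, 0, 0, 0, 0, 0.016, 0.0034, 0, 0, 0, 0, 0.02, 0.0043, 0, 0, 0, 0]

```text
time: 4.62
tcp_pos: [0.5354, 0.1335, 0.034]
ee_rot: [0.994, 0.107, -0.0, -0.0]
wrist_force: [-11.3, -2.5, 27.6]
opening: 0.0
finger_force: 14.3
```

Emit:
arm_command:
  plan: [0.003, 0.0006, 0, 0, 0, 0, 0.006, 0.0013, 0, 0, 0, 0, 0.009, 0.0019, 0, 0, 0, 0, 0.012, 0.0026, 0, 0, 0, 0, 0.015, 0.0032, 0, 0, 0, 0]

```text
time: 5.25
tcp_pos: [0.5476, 0.1361, 0.034]
ee_rot: [0.994, 0.107, -0.003, -0.0]
wrist_force: [-15.1, -3.0, 33.4]
opening: -0.0001
finger_force: 16.7
```

```bash
python3 - <<'E'
from h import *
o=robot.get_obs(); i,d=robot.grab_frame('wrist'); print(o['tcp_pos'],o['wrist_force'])
T,c=wcam(o); np.savez('w4.npz',T=T,d=d,i=i); cv2.imwrite('pics/w4.png',cv2.resize(i,(800,600),interpolation=3))
E
```

```text
[0.54764765 0.13608734 0.03398988] [-15.13067655  -2.98781272  33.41381755]
```

View pics/w4.png

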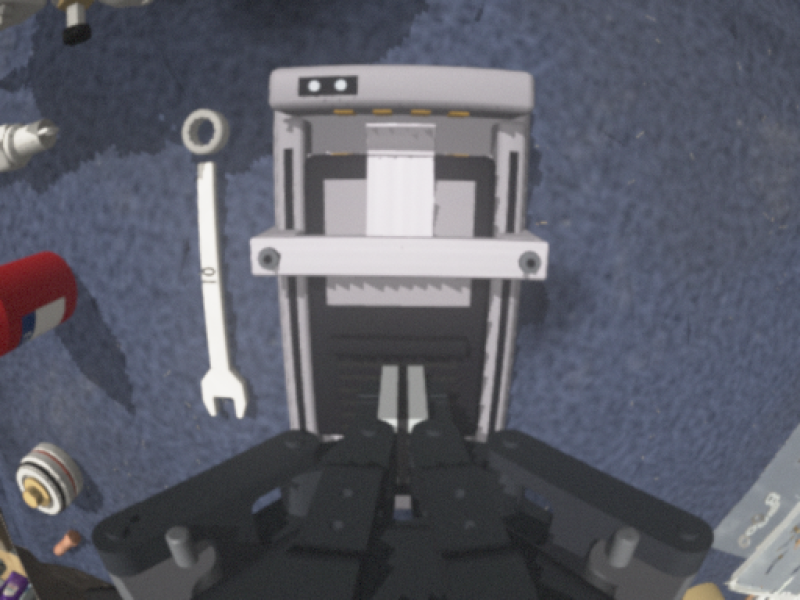

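Emit:
arm_command:
  plan: [0.003, 0.0006, 0, 0, 0, 0, 0.006, 0.0013, 0, 0, 0, 0, 0.009, 0.0019, 0, 0, 0, 0, 0.011, 0.0024, 0, 0, 0, 0, 0.013, 0.0028, 0, 0, 0, 0]

```text
time: 5.92
tcp_pos: [0.5617, 0.1391, 0.034]
ee_rot: [0.994, 0.107, -0.002, -0.0]
wrist_force: [-9.6, -1.5, 25.3]
opening: 0.0004
finger_force: 12.8
```

Emit:
arm_command:
  plan: [0.002, 0.0004, 0, 0, 0, 0, 0.004, 0.0009, 0, 0, 0, 0, 0.005, 0.0011, 0, 0, 0, 0, 0.006, 0.0013, 0, 0, 0, 0, 0.006, 0.0013, 0, 0, 0, 0]

```text
time: 6.55
tcp_pos: [0.5649, 0.1398, 0.034]
ee_rot: [0.994, 0.107, -0.005, 0.0]
wrist_force: [-20.5, -4.0, 38.6]
opening: 0.0001
finger_force: 20.8
```

```bash
python3 - <<'E'
from h import *
o=robot.get_obs(); i,d=robot.grab_frame('wrist'); print(o['tcp_pos'],o['wrist_force'])
T,c=wcam(o); np.savez('w5.npz',T=T,d=d,i=i); cv2.imwrite('pics/w5.png',cv2.resize(i,(800,600),interpolation=3))
E
```

```text
[0.56486293 0.13980975 0.03395034] [-20.4974502   -4.02884624  38.55245116]
```

View pics/w5.png

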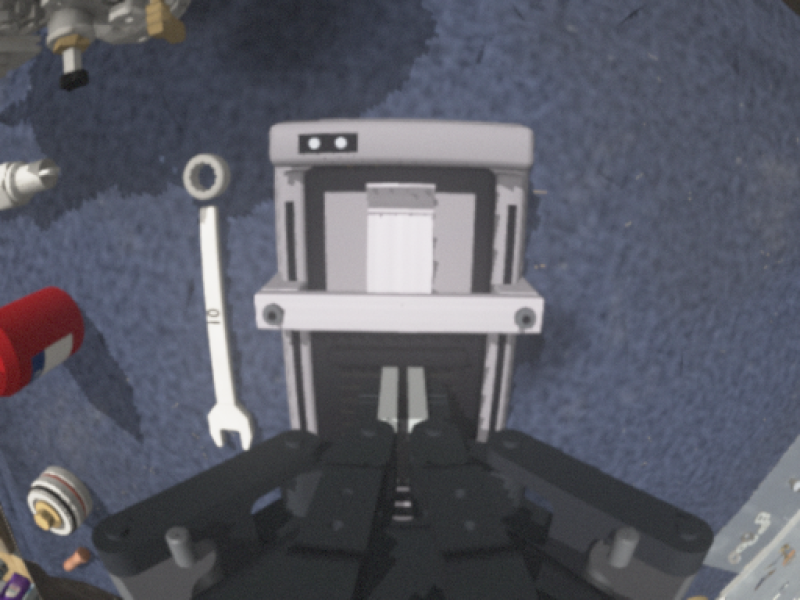

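Emit:
arm_command:
  plan: [-0.002, -0.0004, 0.001, 0, 0, 0, -0.003, -0.0006, 0.006, 0, 0, 0, -0.01, -0.002, 0.03, 0, 0, 0, -0.03, -0.006, 0.08, 0, 0, 0, -0.05, -0.01, 0.12, 0, 0, 0]

```text
time: 7.22
tcp_pos: [0.5196, 0.1309, 0.1534]
ee_rot: [0.994, 0.107, 0.001, -0.0]
wrist_force: [0.7, -0.1, 0.2]
opening: 0.0003
finger_force: 0.0
```

```bash
python3 - <<'E'
from h import *
o=robot.get_obs(); i,d=robot.grab_frame('wrist'); print(o['tcp_pos'],o['wrist_force'])
T,c=wcam(o); np.savez('w6.npz',T=T,d=d,i=i); cv2.imwrite('pics/w6.png',cv2.resize(i,(800,600),interpolation=3))
v,u=np.mgrid[:384,:512]; r=rays(np.stack([u,v],-1),c); P=(r*(d/-r[...,2])[...,None])@T[:3,:3].T+T[:3,3]
a=.211; U=np.array([np.cos(a),np.sin(a)]); N=np.array([-U[1],U[0]]); q=P[...,:2]-[.5875,.1452]; X=q@U; Y=q@N
for x in range(-116,54,4):
    m=(d>0)&(abs(X*1000-x)<2)&(abs(Y)<.015); print(x,m.sum(),(np.median(P[...,2][m])*1000).round(1) if m.any() else '',end=' | ')
E
```

```text
[0.51962465 0.13089094 0.15337417] [ 0.69395094 -0.14747103  0.15550519]
-116 85 13.8 | -112 111 14.2 | -108 36 20.3 | -104 99 21.2 | -100 116 21.4 | -96 118 21.3 | -92 117 21.3 | -88 117 21.3 | -84 115 21.2 | -80 193 22.1 | -76 347 191.5 | -72 270 190.6 | -68 266 190.2 | -64 984 174.8 | -60 3873 229.5 | -56 2187 207.2 | -52 5666 237.0 | -48 759 251.5 | -44 156 34.2 | -40 136 34.2 | -36 164 34.1 | -32 141 34.3 | -28 155 34.0 | -24 150 34.3 | -20 149 34.3 | -16 157 34.3 | -12 140 38.9 | -8 175 39.1 | -4 169 34.1 | 0 145 34.8 | 4 174 42.4 | 8 139 42.5 | 12 174 42.0 | 16 145 37.7 | 20 169 37.2 | 24 153 36.4 | 28 161 35.6 | 32 146 35.2 | 36 169 35.0 | 40 163 35.9 | 44 173 39.3 | 48 118 33.7 | 52 170 34.7 |
```

View pics/w6.png

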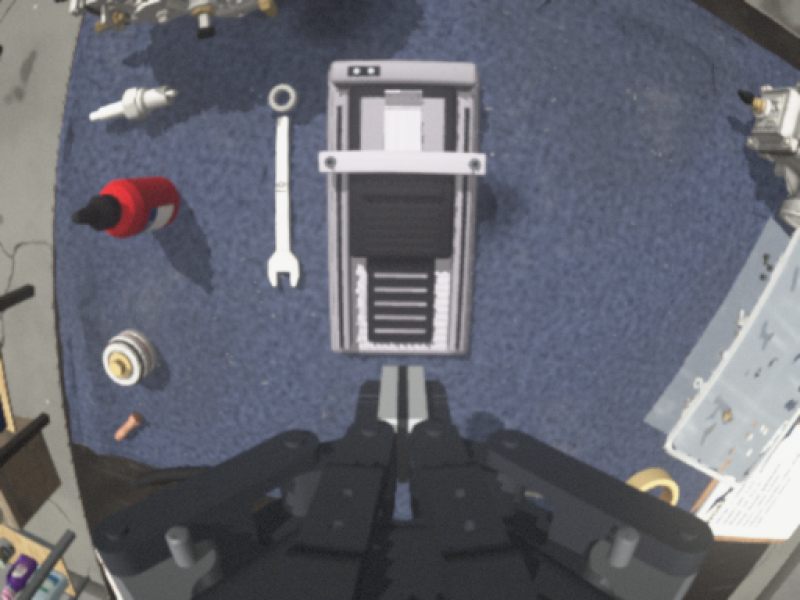

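The picture shows the pack home at the end stop, flat (top at 34 mm). The lift pad is up behind it (top at 21 mm), and the leaf lies on the pack.

```bash
python3 -c "
from rig import robot
print(robot.job_done())"
```

```text
the job is handed in; nothing more can be done
None
```

The pack is docked: flat on the bed against the end stop, under the hold-down leaf, with the lift pad up behind it and the hand clear; I handed the job in at about 7.3 s, and no verdict came back.

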